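# Unload the drilled block from the angled drilling jig

### The arm

A 6-joint arm with a two-finger parallel gripper is mounted at the origin on the work surface. World frame = base frame: x ahead of the robot, y to its left, z up, the work surface at z = 0. Lengths are in m, angles in degrees, forces in N, time in s.
With the tool pointing down it reaches from about 0.4 to 0.825 m from the base axis. Payload 7 kg.
Tool frame: the origin (TCP) lies between the finger pads; the fingertips stand 19 mm ahead of it and the grasp point (between the pads) is the TCP (r.finger_overhang is the distance from the TCP to the fingertips, in m); z points along the fingers, y is the direction in which the jaws open and shut (so a half turn about z gives the same grasp; the last joint's range is limited). The gripper opens to 88 mm and grips with 3 to 60 N. Pads are 19 mm wide; open, the fingers measure 130 mm over their backs; the gripper's body (78 mm by 193 mm) begins 47 mm behind the grasp point.
Start: joints at [86.752, 20.546, 0.682, 0, -70.136, -16.507], TCP at [0.228, 0.635, 0.246] pointing down, gripper open.
Joint ranges: [-176.03, 176.03], [-82.01, 121.73], [-58.28, 71.71], [-173.87, 95.51], [-174.79, -0.11], [-173.66, 173.66]. Speed limits (degrees/s): [136.94, 136.94, 172.46, 180, 180, 180].

### API

Orientations are given as [roll, pitch, yaw] about the fixed x, y, z axes, in that order (R = Rz(yaw) Ry(pitch) Rx(roll)).
In Python, from plant import r, optics gives the robot as it stands. The module is installed in compiled form; this text tells all that it offers.
- The arm moves only by the tool step_arm, never from a script. Its argument "increments" is a list of rows, each an object of numbers: "tx", "ty", "tz": the shift along the world's x, y, z in mm; "ax", "ay", "az": the turn, a rotation vector about the world's x, y, z in degrees; "claw": the gripper command: -1 is shut, 1 is fully open, values between are in proportion. In form: [{"tx": .., "ty": .., "tz": .., "ax": .., "ay": .., "az": .., "claw": ..}, ...]. A call has 1 to 12 rows; each row shifts and turns the commanded pose from where the row before left it; what a row does not reach is not made up. A row lasts 1/10 s, in which the tool goes at most 50 mm and 8.59 degrees, less where a joint would pass 70% of its speed; a pose out of reach is approached as far as the arm can. A call with a gripper value outside its range is refused whole. The fingers move at their own pace and stop on an object; "newtons" is the grip in N (left out, the last holds). Time passes only in rows, so rows that do not move let the fingers close. It gives the time, the measured TCP pose, the force and the opening at its end, in the units of the state.
- r.get_state(): the state, without advancing time (a new reading comes with each control period).
- optics.capture(name): name is "scene" or "top"; returns a dict with "image" (480x640x3 uint8, blue, green, red), "depth" (480x640 float32, m along the optical axis (not along the pixel's ray), 0 where there is no reading), "fx", "fy", "cx", "cy" (pixels), "R" (3x3) and "t" (3): a world point X has camera coordinates R X + t. Camera axes: x right, y down, z forward; pixel columns grow to the right and rows downward; lengths in m; the calibration is good to about 2 mm. A picture is of the moment at which its call begins.
- r.close_job(): hands the job in, once; it reports no verdict.
The state is a dict: "time_s": time; "joints": joint angles; "qd": joint speeds; "joint_torque": joint torques, N m; "tcp_pos": TCP position; "eef_rot": TCP orientation; "contact_force": force on the tool from outside, world axes, zero at the start; "moment": the same for the moment, N m; "gripper_width": finger opening in m.
Only numpy, scipy, OpenCV 4.12 (cv2) and the standard library are available. Lean on these libraries where they do the work, as an engineer would, in place of code of your own. Each camera call takes 0.05 s, during which the arm holds its last target. There are 200 camera calls.

### The job

Release the drilling jig by throwing the red-handled toggle clamp back over centre until it is fully open, then draw the drilled aluminium block out of its sloping seat. Lay it gently, without dropping it, flat on the floor of the blue tray beside the finished block, drilled face up, and let go. Leave the clamp open and the other things undisturbed.

Things in the scene. Friction and masses are not known exactly. Their poses are not given: they have to be found in the camera images.
- jig_bed: Seat of the jig, on a sloping green beam 34 mm wide. Origin: on the seat surface, under the block's middle, 75 mm above the table. x runs up the slope (35 degrees, away from the robot), y is level, z points square out of the seat (up and towards the robot). Above its lower end the block's sides are free: fingers can reach 15 mm past the seat surface beside the beam.
- seat_fence (a point): Middle of the foot of the steel fence at the block's lower end, 30.5 mm down the slope from the bed's origin, axes as the bed. The fence is 14 mm high and 56 mm wide. Beside the block's lowest 13 mm stand two guides 12 mm high, faces at y = +-21.5 and +-27.5 mm (x -1 to 13 mm from this point).
- work_center (a point): Centre of the drilled aluminium block, 60 x 40 x 25 mm (x, y, z), about 160 g. z points out of the drilled face (two dark holes); as it starts, its axes are those of the jig bed, its centre 12.5 mm above the seat.
- clamp_handle (a joint): Angle of the clamp's handle: 0 clamped (square to the seat, so leaning 35 degrees from vertical towards the robot); grows as it is thrown up the slope, away from the robot; 1.75 rad fully open. Below about 0.4 rad (dead centre) it springs back, beyond it it snaps open by itself within about a second. Throwing it takes about 3 N at the grip.
- clamp_foot (a point): Rubber foot (16 mm wide) under the tip of the steel clamp arm; axes of the arm. Clamped, it lies on (1 mm over) the block's upper end. Open, the arm has swung up 1.5 rad and stands nearly square to the seat, about 90 mm up the slope from the block's centre (the foot's end 67 mm), up to 125 mm out from the seat: seen from above it overhangs the block, but the way out square to the seat is free.
- clamp_handle_hinge (a point): Axis of the handle, at x = 115, z = 53 mm in the bed's frame and with the bed's axes; the handle turns about y. The clamp's steel cheeks stand at x = 78 to 132 mm of the bed, |y| under 15 mm, up to 62 mm out from the seat.
- clamp_grip (a point): Middle of the red grip of the handle, on its centre line 90 mm from its axis. The grip is 20 mm in diameter, from 52 to 107 mm, and ends in a 23 mm ball whose tip lies 120 mm from the axis. z points along the handle to the ball, y is the hinge axis.
- blue_tray: Open blue tray for finished parts, 210 x 150 mm (x, y), walls 5 mm thick and 32 mm high, fixed to the table. Origin: centre of its underside; floor 5 mm above it. One finished block lies in its +x half.
- blue_free (a point): Centre of the free half of the blue tray, on its floor (50 mm to -x of the tray's centre), with the tray's axes.
- finished_center (a point): Centre of the finished drilled block (60 x 40 x 25 mm) already in the blue tray. Leave it.
- yellow_tray: Yellow tray of the same size, with two undrilled dark blocks. Not used.
- raw_a_center (a point): Centre of a dark undrilled block, 60 x 40 x 25 mm, in the yellow tray. Leave it.
- raw_b_center (a point): Centre of the other dark undrilled block, 60 x 40 x 25 mm, in the yellow tray. Leave it.
- oil_can: Green bottle, 56 mm in diameter, 150 mm tall, at the back. Origin: centre of its underside. Leave it.
- grease_jar: White jar, 66 mm in diameter, 75 mm tall, at the back. Origin: centre of its underside. Leave it.
- wrench: Steel wrench lying flat between the robot and the jig, along its x. Leave it.
- brush: Brush lying flat between the robot and the jig, along its x. Leave it.
Mind the look-alikes: they are no part of the job. What is shaped like the part that bears work_center but green or turquoise is not meant.

How it is judged (in metres and radians):
On the way, in this order (a step that is already met when the one before it is completed fails the run):
1. the clamp is thrown fully open while the block still lies in its seat (value of joint clamp_handle above 1.45 rad and distance between work_center and jig_bed below 0.022 m), for 0.2 s.
2. the block is drawn clear of the jig (distance between work_center and jig_bed above 0.07 m), for 0.1 s.
At the end, for the whole second after the job is handed in: The clamp handle is open beyond 1.45 rad; the drilled block lies at rest inside the blue tray, flat on its floor (centre 13 to 21 mm above the tray's underside, tilted less than 0.1 rad), drilled face up (value of joint clamp_handle above 1.45 rad and z of work_center in the frame of blue_tray between 0.013 and 0.021 m and x of work_center in the frame of blue_tray between -0.1 and 0.1 m and y of work_center in the frame of blue_tray between -0.07 and 0.07 m and angle between work_center's own z axis and vertical below 0.1 rad and linear speed of work below 0.02 m/s); the robot touches nothing.
It fails at once if the block is dropped or rammed into the tray (moving at over 0.5 m/s close above its floor, or pressed on it with over 45 N) (contact force between work and blue_tray above 45 N or (horizontal distance between work_center and blue_tray below 0.1 m and z of work_center in the frame of blue_tray below 0.035 m and linear speed of work above 0.5 m/s)).
It fails at once if the finished block is shifted by more than 25 mm (distance of finished_center from where it was at the start of the episode above 0.025 m).
It fails at once if another thing is shifted by more than 30 mm or knocked over (distance of any of raw_a_center, raw_b_center, oil_can, grease_jar, wrench, brush from where it was at the start of the episode above 0.03 m or angle between any of oil_can, grease_jar's own z axis and vertical above 0.5 rad).
It also fails if it takes over 61 s, if anything falls off the work surface, if the arm or the gripper's body presses on something with over 40 N, if the wrist force passes 120 N, or if a joint passes its speed limit or range.

## Working session

There is one attempt and no reset: what is moved stays moved. The work goes in short steps, Python scripts to look and compute and a tool call to move; the robot and the scene stay as the last step left them, time stands still between calls to the robot, and variables do not carry over. Pictures are saved under pics/ and viewed, about 8 in all and at most 12, crops included, and the job is handed in when it is done.

Besides the shell and the picture viewer there is one more tool, called after ">>>" as a command line: name --argument value ..., lists and objects as JSON in quotes. step_arm: Moves the arm, as the interface text tells. Its arguments: {"type":"object","properties":{"increments":{"type":"array","items":{"type":"object","properties":{"tx":{"type":"number"},"ty":{"type":"number"},"tz":{"type":"number"},"ax":{"type":"number"},"ay":{"type":"number"},"az":{"type":"number"},"claw":{"type":"number"}}}},"newtons":{"type":"number"}},"required":["increments"]}

```bash
mkdir -p pics
cat > h.py <<'E'
import numpy as np, cv2
from plant import r, optics
def cap(n):
    c=optics.capture(n); 
    for k in('R','t'): c[k]=np.array(c[k])
    return c
def cloud(c):
    v,u=np.mgrid[0:480,0:640]; d=c['depth']
    P=np.stack([(u-c['cx'])/c['fx']*d,(v-c['cy'])/c['fy']*d,d],-1)
    return (P-c['t'].reshape(3))@c['R']
E
python3 - <<'E'
from h import *
for n in('scene','top'):
    c=cap(n); cv2.imwrite(f'pics/{n}1.png',c['image']); np.savez(f'{n}1.npz',**c)
    print(n,c['R'].round(3).tolist(),c['t'],c['fx'],(-c['R'].T@c['t'].reshape(3)).round(3))
print(r.get_state(), r.finger_overhang)
E
```

```text
scene [[0.724, 0.689, 0.003], [0.588, -0.616, -0.524], [-0.36, 0.381, -0.852]] [-0.41195555 -0.22155493  1.19178566] 512.454862193859 [ 0.857 -0.307  0.9  ]
top [[0.02, -0.999, 0.04], [-0.995, -0.024, -0.093], [0.094, -0.038, -0.995]] [-0.02069142  0.57157058  0.907855  ] 472.62186596160893 [0.484 0.027 0.957]
{'time_s': 0.1, 'joints': array([ 8.67519505e+01,  2.05869018e+01,  6.39665260e-01, -1.80935216e-02,
       -7.01359155e+01, -1.65066521e+01]), 'qd': array([ 0.01289698, -0.12709527,  0.18502588, -0.02891452,  0.03878305,
       -0.0519697 ]), 'joint_torque': array([-1.04053699e-03, -5.84167492e+01,  2.93753350e+01,  7.01580226e+00,
        1.02075341e-02, -5.02910098e-05]), 'tcp_pos': array([0.22803147, 0.63488469, 0.24472496]), 'eef_rot': array([ 1.79915442e+02, -7.31887513e-03, -1.97608565e+01]), 'contact_force': array([-0.15308044,  0.28181635,  0.40470484]), 'moment': array([-0.02216572, -0.04391482,  0.004403  ]), 'gripper_width': 0.08765859793292119} 0.019
```

View pics/scene1.png

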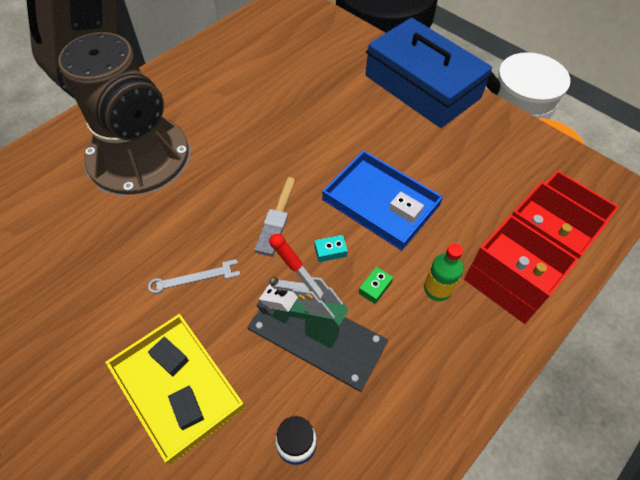

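View pics/top1.png

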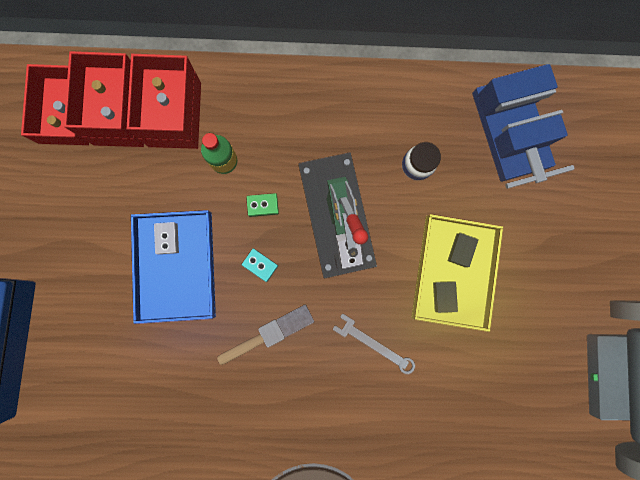

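The scene view shows the aluminium block in the jig at (278,296), with the red handle from (277,241) to (300,262). The top view shows the block at about (350,250). The look-alikes are turquoise at top (260,264) and green at top (262,204); both lie on the table, so neither is the one meant. The blue tray is at top (172,267), with the finished block at (165,238).

```bash
cat > m.py <<'E'
from h import *
def load(n): return dict(np.load(f'{n}1.npz'))
def rect(P,name):
    b=cv2.minAreaRect((P[:,:2]*1000).astype(np.float32)); print(name,np.round(b[0],1),np.round(b[1],1),round(b[2],1),'z',np.percentile(P[:,2],[5,50,95]).round(4),len(P))
T=load('top');S=load('scene')
for n,c in(('top',T),('scene',S)):
    X=cloud(c); hsv=cv2.cvtColor(c['image'],cv2.COLOR_BGR2HSV); h,s,v=[hsv[...,i].astype(int) for i in range(3)]; ok=c['depth']>0
    print(n)
    v_,u_=np.mgrid[0:480,0:640]
    box={'top':(125,225,205,330),'scene':(315,445,150,250)}[n]
    inb=lambda b:(u_>b[0])&(u_<b[1])&(v_>b[2])&(v_<b[3])
    bl=inb(box)&(h>100)&(h<130)&(s>120)&ok
    rect(X[bl&(X[...,2]>0.026)],'tray rim'); rect(X[bl&(X[...,2]<0.012)],'floor')
    fb=inb(box)&(s<70)&(v>100)&ok&(X[...,2]>0.022)&(X[...,2]<.04); rect(X[fb],'finished')
    jb={'top':(295,380,148,282),'scene':(240,395,225,390)}[n]
    pl=inb(jb)&(s<80)&(v<90)&ok&(X[...,2]<0.03); rect(X[pl],'plate')
    rd=inb(jb)&((h<8)|(h>172))&(s>150)&(v>80)&ok; rect(X[rd],'red')
    m=X[rd].mean(0); w,V=np.linalg.eigh(np.cov(X[rd].T)); print('red mean',m.round(4),'axis',V[:,2].round(3), 'ztop',X[rd][:,2].max())
    gr=inb(jb)&(h>50)&(h<90)&(s>80)&ok; rect(X[gr],'green beam')
    wb=inb({'top':(330,365,230,272),'scene':(255,300,280,316)}[n])&(s<60)&(v>150)&ok; P=X[wb]; 
    print('white z',np.percentile(P[:,2],[0,10,50,90,100]).round(3),len(P)); np.save(n+'_w.npy',P)
ims=[cv2.resize(S['image'][225:325,235:375],None,fx=4,fy=4,interpolation=cv2.INTER_CUBIC)]
cv2.imwrite('pics/crop1.png',ims[0])
E
python3 m.py
```

```text
top
tray rim [498.7 283.9] [209.6 151.2] 4.7 z [0.0275 0.0314 0.0341] 1075
floor [495.2 288.2] [208.6 160.3] 4.7 z [0.002  0.0049 0.0081] 6425
finished [547.6 315.6] [ 86.5 193.4] 59.2 z [0.027  0.0298 0.0327] 616
plate [610.1 -37. ] [239.9 109.9] 13.6 z [0.0092 0.0119 0.0148] 3690
red [556.6 -49.8] [48.  20.7] 12.8 z [0.2405 0.2741 0.2852] 367
red mean [ 0.5543 -0.0491  0.2684] axis [-0.625 -0.179  0.76 ] ztop 0.28669230797531153
green beam [609.3 -29.6] [94.3 31.9] 3.9 z [0.0941 0.1387 0.1498] 314
white z [0.076 0.082 0.098 0.145 0.158] 509
scene
tray rim [500.9 283.4] [210.6 154.5] 4.6 z [0.0266 0.0299 0.033 ] 877
floor [490.2 294.3] [228.1 178.3] 4.8 z [0.001  0.004  0.0087] 3903
finished [543.5 212.3] [223.8  66.6] 82.3 z [0.0237 0.0286 0.0315] 492
plate [562.9  14.8] [268.4 339.3] 39.0 z [0.0079 0.0108 0.0137] 4707
red [490.4   7.7] [ 54.1 217. ] 52.9 z [0.234  0.2606 0.2827] 558
red mean [ 0.5572 -0.0507  0.2553] axis [-0.394  0.361 -0.845] ztop 0.2852238475904557
green beam [573.4  56.3] [181.1 247.8] 16.6 z [0.0129 0.033  0.1433] 2646
white z [-0.004  0.081  0.103  0.157  0.182] 599
```

View pics/crop1.png

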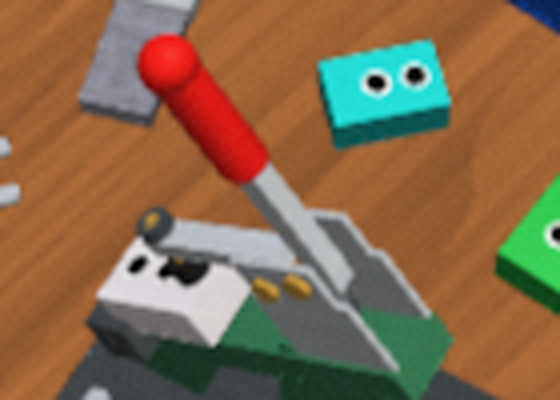

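```bash
cat > m2.py <<'E'
from h import *
from scipy.optimize import least_squares
psi=np.radians(13.6); s35,c35=np.sin(np.radians(35)),np.cos(np.radians(35))
H=np.array([np.cos(psi),np.sin(psi),0]);L=np.array([-np.sin(psi),np.cos(psi),0]);Z=np.array([0,0,1.])
Rb=np.stack([c35*H+s35*Z,L,-s35*H+c35*Z],1)
for n in('top','scene'):
    c=dict(np.load(f'{n}1.npz'));X=cloud(c);hsv=cv2.cvtColor(c['image'],cv2.COLOR_BGR2HSV); h,s,v=[hsv[...,i].astype(int) for i in range(3)]
    ok=(c['depth']>0)&(np.linalg.norm(X[...,:2]-[.58,-.04],axis=-1)<.12)
    rd=ok&((h<8)|(h>172))&(s>150)&(X[...,2]>.2); P=X[rd]; Q=P[P@Rb[:,2]>(P@Rb[:,2]).max()-.016]
    f=least_squares(lambda q:np.linalg.norm(Q-q,axis=1)-.0115,Q.mean(0)-[0,0,.006],loss='soft_l1',f_scale=.001)
    b=f.x-Rb@[.115,0,.053+.1085]; print(n,'ball',f.x.round(4),len(Q),'-> bed',b.round(4), 'tipz',(P@Rb[:,2]).max())
    wt=ok&(s<60)&(v>130)&(X[...,2]>.05)&(X[...,2]<.13)
    # coordinates with provisional origin from ball, z fixed .075
    O=H*(b@H)+L*(-.1793)+Z*.075
    q=(X[wt]-O)@Rb*1000; 
    q=q[(abs(q[:,1])<30)&(abs(q[:,0])<45)]
    hi,e=np.histogram(q[:,2],np.arange(-10,50,2)); print(dict(zip(e.astype(int),hi)))
    for lo in (15,):
        t=q[(q[:,2]>18)&(q[:,2]<32)]
        print('top z',np.median(t[:,2]),'x',np.percentile(t[:,0],[1,5,50,95,99]).round(1),'y',np.percentile(t[:,1],[1,5,50,95,99]).round(1))
E
python3 m2.py
python3 - <<'E'
import sys; sys.path.insert(0,'.')
from h import *
# IK feasibility unknown; block/finished/green checks
for n in('top',):
    c=dict(np.load('top1.npz'));X=cloud(c)
    for uv in((165,238),(260,264),(262,204)): print(uv,X[uv[1],uv[0]].round(3))
E
```

```text
top ball [ 0.5437 -0.0531  0.2737] 179 -> bed [ 0.5422 -0.0535  0.0754] tipz -0.05889337130453299
{np.int64(-10): np.int64(0), np.int64(-8): np.int64(0), np.int64(-6): np.int64(0), np.int64(-4): np.int64(0), np.int64(-2): np.int64(0), np.int64(0): np.int64(2), np.int64(2): np.int64(3), np.int64(4): np.int64(5), np.int64(6): np.int64(7), np.int64(8): np.int64(5), np.int64(10): np.int64(4), np.int64(12): np.int64(5), np.int64(14): np.int64(8), np.int64(16): np.int64(4), np.int64(18): np.int64(6), np.int64(20): np.int64(7), np.int64(22): np.int64(94), np.int64(24): np.int64(197), np.int64(26): np.int64(67), np.int64(28): np.int64(2), np.int64(30): np.int64(0), np.int64(32): np.int64(0), np.int64(34): np.int64(0), np.int64(36): np.int64(0), np.int64(38): np.int64(0), np.int64(40): np.int64(0), np.int64(42): np.int64(0), np.int64(44): np.int64(0), np.int64(46): np.int64(0)}
top z 24.83563198185201 x [-28.9 -27.3  -6.5  28.4  30.4] y [-19.4 -18.    7.9  18.5  19.4]
scene ball [ 0.5444 -0.0538  0.2723] 172 -> bed [ 0.5429 -0.0541  0.0741] tipz -0.06101955842585489
{np.int64(-10): np.int64(0
[... 253 characters left out ...]
4(10): np.int64(14), np.int64(12): np.int64(18), np.int64(14): np.int64(19), np.int64(16): np.int64(12), np.int64(18): np.int64(19), np.int64(20): np.int64(24), np.int64(22): np.int64(170), np.int64(24): np.int64(64), np.int64(26): np.int64(4), np.int64(28): np.int64(0), np.int64(30): np.int64(0), np.int64(32): np.int64(0), np.int64(34): np.int64(0), np.int64(36): np.int64(0), np.int64(38): np.int64(0), np.int64(40): np.int64(0), np.int64(42): np.int64(0), np.int64(44): np.int64(2), np.int64(46): np.int64(2)}
top z 23.354156457363228 x [-29.3 -27.3  -0.   29.9  31. ] y [-21.3 -20.3 -10.7   5.9   9.9]
(165, 238) [0.552 0.298 0.033]
(260, 264) [0.506 0.113 0.025]
(262, 204) [0.624 0.113 0.027]
```

>>> step_arm --increments '[{"tx": 15,"ty": -39,"tz": 9,"az": 1.9,"claw": -1},{"tx": 15,"ty": -39,"tz": 9,"az": 1.9,"claw": -1},{"tx": 15,"ty": -39,"tz": 9,"az": 1.9,"claw": -1},{"tx": 15,"ty": -39,"tz": 9,"az": 1.9,"claw": -1},{"tx": 15,"ty": -39,"tz": 9,"az": 1.9,"claw": -1},{"tx": 15,"ty": -39,"tz": 9,"az": 1.9,"claw": -1},{"tx": 15,"ty": -39,"tz": 9,"az": 1.9,"claw": -1},{"tx": 15,"ty": -39,"tz": 9,"az": 1.9,"claw": -1},{"tx": 15,"ty": -39,"tz": 9,"az": 1.9,"claw": -1},{"tx": 15,"ty": -39,"az": 1.9,"claw": -1},{"tx": 15,"ty": -39,"az": 1.9,"claw": -1},{"tx": 15,"ty": -39,"az": 1.9,"claw": -1}]' --newtons 20

```text
$.increments[0]: bad value
```

>>> step_arm --increments '[{"tx": 15,"ty": -39,"tz": 9,"ax": 0,"ay": 0,"az": 1.9,"claw": -1},{"tx": 15,"ty": -39,"tz": 9,"ax": 0,"ay": 0,"az": 1.9,"claw": -1},{"tx": 15,"ty": -39,"tz": 9,"ax": 0,"ay": 0,"az": 1.9,"claw": -1},{"tx": 15,"ty": -39,"tz": 9,"ax": 0,"ay": 0,"az": 1.9,"claw": -1},{"tx": 15,"ty": -39,"tz": 9,"ax": 0,"ay": 0,"az": 1.9,"claw": -1},{"tx": 15,"ty": -39,"tz": 9,"ax": 0,"ay": 0,"az": 1.9,"claw": -1},{"tx": 15,"ty": -39,"tz": 9,"ax": 0,"ay": 0,"az": 1.9,"claw": -1},{"tx": 15,"ty": -39,"tz": 9,"ax": 0,"ay": 0,"az": 1.9,"claw": -1},{"tx": 15,"ty": -39,"tz": 9,"ax": 0,"ay": 0,"az": 1.9,"claw": -1},{"tx": 15,"ty": -39,"tz": 0,"ax": 0,"ay": 0,"az": 1.9,"claw": -1},{"tx": 15,"ty": -39,"tz": 0,"ax": 0,"ay": 0,"az": 1.9,"claw": -1},{"tx": 15,"ty": -39,"tz": 0,"ax": 0,"ay": 0,"az": 1.9,"claw": -1}]' --newtons 20

```text
time_s: 1.3
tcp_pos: [0.4082, 0.1655, 0.3266]
eef_rot: [-180.0, -0.0, 3.1]
contact_force: [0.7, 0.4, -0.1]
gripper_width: 0.0015
```

>>> step_arm --increments '[{"tx": 15,"ty": -38,"tz": 0,"ax": 0,"ay": 0,"az": 1.75,"claw": -1},{"tx": 15,"ty": -38,"tz": 0,"ax": 0,"ay": 0,"az": 1.75,"claw": -1},{"tx": 15,"ty": -38,"tz": 0,"ax": 0,"ay": 0,"az": 1.75,"claw": -1},{"tx": 15,"ty": -38,"tz": 0,"ax": 0,"ay": 0,"az": 1.75,"claw": -1},{"tx": 15,"ty": -38,"tz": 0,"ax": 0,"ay": 0,"az": 1.75,"claw": -1},{"tx": 15,"ty": -38,"tz": 0,"ax": 0,"ay": 0,"az": 1.75,"claw": -1},{"tx": 0,"ty": 0,"tz": -18,"ax": 0,"ay": 0,"az": 0,"claw": -1},{"tx": 0,"ty": 0,"tz": -18,"ax": 0,"ay": 0,"az": 0,"claw": -1},{"tx": 0,"ty": 0,"tz": -18,"ax": 0,"ay": 0,"az": 0,"claw": -1},{"tx": 0,"ty": 0,"tz": 0,"ax": 0,"ay": 0,"az": 0,"claw": -1}]'

```text
time_s: 2.3
tcp_pos: [0.4965, -0.0611, 0.27]
eef_rot: [-180.0, 0.3, 13.5]
contact_force: [-0.3, 0.2, -0.1]
gripper_width: 0.0007
```

>>> step_arm --increments '[{"tx": 8,"ty": 0.5,"tz": 0,"ax": 0,"ay": 0,"az": 0,"claw": -1},{"tx": 8,"ty": 0.5,"tz": 0,"ax": 0,"ay": 0,"az": 0,"claw": -1},{"tx": 8,"ty": 1.8,"tz": 0,"ax": 0,"ay": 0,"az": 0,"claw": -1},{"tx": 8,"ty": 1.8,"tz": 0,"ax": 0,"ay": 0,"az": 0,"claw": -1},{"tx": 8,"ty": 1.8,"tz": 0,"ax": 0,"ay": 0,"az": 0,"claw": -1},{"tx": 8,"ty": 1.8,"tz": 0,"ax": 0,"ay": 0,"az": 0,"claw": -1},{"tx": 8,"ty": 1.8,"tz": 0,"ax": 0,"ay": 0,"az": 0,"claw": -1},{"tx": 8,"ty": 1.8,"tz": 0,"ax": 0,"ay": 0,"az": 0,"claw": -1},{"tx": 8,"ty": 1.8,"tz": 0,"ax": 0,"ay": 0,"az": 0,"claw": -1},{"tx": 8,"ty": 1.8,"tz": 0,"ax": 0,"ay": 0,"az": 0,"claw": -1},{"tx": 8,"ty": 1.8,"tz": 0,"ax": 0,"ay": 0,"az": 0,"claw": -1},{"tx": 8,"ty": 1.8,"tz": 0,"ax": 0,"ay": 0,"az": 0,"claw": -1}]'

```text
time_s: 3.5
tcp_pos: [0.5949, -0.0415, 0.2724]
eef_rot: [-180.0, -0.0, 13.5]
contact_force: [0.1, -0.1, -0.1]
gripper_width: 0.0004
```

>>> step_arm --increments '[{"tx": 0,"ty": 0,"tz": 0,"ax": 0,"ay": 0,"az": 0,"claw": -1},{"tx": 0,"ty": 0,"tz": 0,"ax": 0,"ay": 0,"az": 0,"claw": -1},{"tx": 0,"ty": 0,"tz": 0,"ax": 0,"ay": 0,"az": 0,"claw": -1},{"tx": 0,"ty": 0,"tz": 0,"ax": 0,"ay": 0,"az": 0,"claw": -1},{"tx": 0,"ty": 0,"tz": 0,"ax": 0,"ay": 0,"az": 0,"claw": -1},{"tx": 0,"ty": 0,"tz": 0,"ax": 0,"ay": 0,"az": 0,"claw": -1}]'

```text
time_s: 4.1
tcp_pos: [0.5941, -0.0418, 0.2728]
eef_rot: [180.0, -0.0, 13.5]
contact_force: [-0.2, 0.0, -0.3]
gripper_width: 0.0005
```

Run:
```python
from h import *
c=cap('scene'); cv2.imwrite('pics/s2.png',cv2.resize(c['image'][180:380,220:420],None,fx=3,fy=3))
print(r.get_state()['joints'].round(1))
```

```text
[ 14.8  12.2  -7.4   0.  -70.4  88.8]
```

View pics/s2.png

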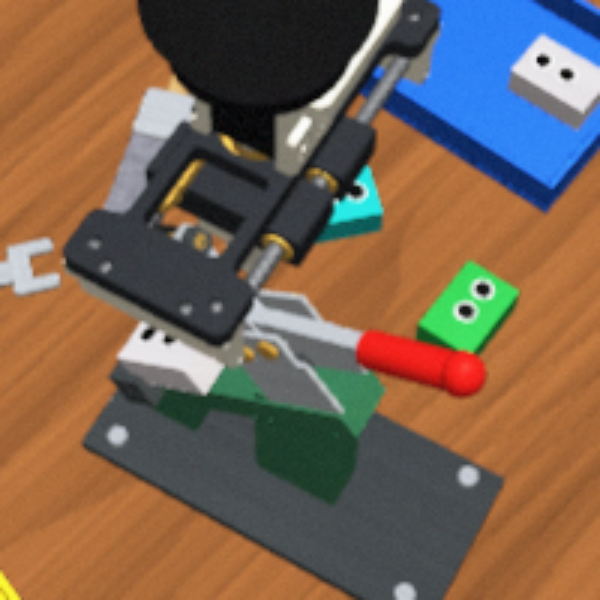

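The scene crop shows the handle lying open up the slope, with the ball at (465,372) in the crop, and the block still in its seat at (165,360). Next is backing off and tilting square to the seat.

>>> step_arm --increments '[{"tx": -23,"ty": -5.5,"tz": 3,"ax": 0,"ay": 0,"az": 0,"claw": -1},{"tx": -23,"ty": -5.5,"tz": 3,"ax": 0,"ay": 0,"az": 0,"claw": -1},{"tx": -23,"ty": -5.5,"tz": 0,"ax": 0,"ay": 0,"az": 0,"claw": -1},{"tx": -23,"ty": -5.5,"tz": 0,"ax": 0,"ay": 0,"az": 0,"claw": 0},{"tx": -23,"ty": -5.5,"tz": 0,"ax": 0,"ay": 0,"az": 0,"claw": 1},{"tx": -21,"ty": -5,"tz": -11,"ax": 1.18,"ay": -4.86,"az": 0,"claw": 1},{"tx": 0,"ty": 0,"tz": -11,"ax": 1.18,"ay": -4.86,"az": 0,"claw": 1},{"tx": 0,"ty": 0,"tz": -11,"ax": 1.18,"ay": -4.86,"az": 0,"claw": 1},{"tx": 0,"ty": 0,"tz": -11,"ax": 1.18,"ay": -4.86,"az": 0,"claw": 1},{"tx": 0,"ty": 0,"tz": -11,"ax": 1.18,"ay": -4.86,"az": 0,"claw": 1},{"tx": 0,"ty": 0,"tz": -11,"ax": 1.18,"ay": -4.86,"az": 0,"claw": 1},{"tx": 0,"ty": 0,"tz": -11,"ax": 1.18,"ay": -4.86,"az": 0,"claw": 1}]'

```text
time_s: 5.35
tcp_pos: [0.4583, -0.074, 0.2024]
eef_rot: [-179.9, -35.3, 13.5]
contact_force: [1.0, -0.3, 0.4]
gripper_width: 0.0672
```

>>> step_arm --increments '[{"tx": 0,"ty": 0,"tz": 0,"ax": 0,"ay": 0,"az": 0,"claw": 1},{"tx": 0,"ty": 0,"tz": 0,"ax": 0,"ay": 0,"az": 0,"claw": 1}]'

```text
time_s: 5.55
tcp_pos: [0.4579, -0.0744, 0.2018]
eef_rot: [-180.0, -34.9, 13.6]
contact_force: [1.5, 1.1, 0.2]
gripper_width: 0.0827
```

```bash
cat > g.py <<'E'
from h import *
from m2 import Rb
from scipy.spatial.transform import Rotation as Ro
O=np.array([.5425,-.0538,.075])
s=r.get_state(); p=s['tcp_pos']; R=Ro.from_euler('xyz',s['eef_rot'],degrees=True)
print('joints',s['joints'].round(1),'bed xyz mm',((p-O)@Rb*1000).round(1),'tcp',p.round(4))
G=Ro.from_matrix(np.stack([Rb[:,0],-Rb[:,1],-Rb[:,2]],1))
print('turn left',np.degrees((G*R.inv()).as_rotvec()).round(2))
for z in (92,22): print(z,((O+Rb@[0,0,z/1000]-p)*1000).round(1))
E
python3 - <<'E'
import io,contextlib
with contextlib.redirect_stdout(io.StringIO()): import m2
import g
from h import *
X={}
for n in ('scene','top'):
    c=cap(n); np.savez(f'{n}3.npz',**c); Xc=cloud(c); hsv=cv2.cvtColor(c['image'],cv2.COLOR_BGR2HSV).astype(int)
    rd=((hsv[...,0]<8)|(hsv[...,0]>172))&(hsv[...,1]>150)&(c['depth']>0)&(np.linalg.norm(Xc[...,:2]-[.68,-.02],axis=-1)<.15)
    q=(Xc[rd]-g.O)@g.Rb*1000; d=q.mean(0)-[115,0,53]; print(n,len(q),'handle rad',np.arctan2(d[0],d[2]).round(2))
    if n=='top':
        gy=(hsv[...,1]<60)&(hsv[...,2]>130)&(c['depth']>0); q=(Xc[gy]-g.O)@g.Rb*1000; k=(abs(q[:,0])<36)&(abs(q[:,1])<26)&(q[:,2]>20)&(q[:,2]<30); print('blk',k.sum(),np.percentile(q[k],[2,50,98],axis=0).round(1).tolist())
E
```

```text
joints [ 16.4 -14.8 -55.2   6.2 -14.8  81.7] bed xyz mm [  1.3  -0.2 153.8] tcp [ 0.4579 -0.0744  0.2018]
turn left [-0.01 -0.07  0.02]
92 [ 33.4   8.2 -51.4]
22 [  72.4   17.7 -108.8]
scene 575 handle rad 1.76
top 515 handle rad 1.66
blk 454 [[-29.2, -17.9, 21.4], [-3.8, 5.7, 24.8], [29.6, 19.8, 27.5]]
```

>>> step_arm --increments '[{"tx": 9,"ty": 2.2,"tz": -13.6,"ax": 0,"ay": 0,"az": 0,"claw": 1},{"tx": 9,"ty": 2.2,"tz": -13.6,"ax": 0,"ay": 0,"az": 0,"claw": 1},{"tx": 9,"ty": 2.2,"tz": -13.6,"ax": 0,"ay": 0,"az": 0,"claw": 1},{"tx": 9,"ty": 2.2,"tz": -13.6,"ax": 0,"ay": 0,"az": 0,"claw": 1},{"tx": 9,"ty": 2.2,"tz": -13.6,"ax": 0,"ay": 0,"az": 0,"claw": 1},{"tx": 9,"ty": 2.2,"tz": -13.6,"ax": 0,"ay": 0,"az": 0,"claw": 1},{"tx": 9,"ty": 2.2,"tz": -13.6,"ax": 0,"ay": 0,"az": 0,"claw": 1},{"tx": 9,"ty": 2.2,"tz": -13.6,"ax": 0,"ay": 0,"az": 0,"claw": 1},{"tx": 0,"ty": 0,"tz": 0,"ax": 0,"ay": 0,"az": 0,"claw": 1},{"tx": 0,"ty": 0,"tz": 0,"ax": 0,"ay": 0,"az": 0,"claw": 1}]'

```text
time_s: 6.65
tcp_pos: [0.5328, -0.0601, 0.0945]
eef_rot: [-179.5, -34.9, 13.5]
contact_force: [-0.7, -0.8, 0.4]
gripper_width: 0.0877
```

```bash
python3 g.py | tail -5
```

```text
top z 23.354156457363228 x [-29.3 -27.3  -0.   29.9  31. ] y [-21.3 -20.3 -10.7   5.9   9.9]
joints [ 12.    6.8 -44.9 -21.5  -3.7 112.6] bed xyz mm [ 2.3 -3.8 22.2] tcp [ 0.5328 -0.0601  0.0945]
turn left [-0.42 -0.2  -0.17]
92 [-41.6  -6.1  55.8]
22 [-2.6  3.3 -1.5]
```

>>> step_arm --increments '[{"tx": -1,"ty": 1.2,"tz": 0,"ax": -0.1,"ay": 0,"az": 0,"claw": 1},{"tx": -1,"ty": 1.2,"tz": 0,"ax": -0.1,"ay": -0.1,"az": 0,"claw": 1},{"tx": -1,"ty": 1.2,"tz": -1,"ax": -0.1,"ay": -0.1,"az": -0.1,"claw": 1},{"tx": 0,"ty": 0,"tz": 0,"ax": 0,"ay": 0,"az": 0,"claw": 1},{"tx": 0,"ty": 0,"tz": 0,"ax": 0,"ay": 0,"az": 0,"claw": 1}]'

```text
time_s: 7.15
tcp_pos: [0.5288, -0.0574, 0.0933]
eef_rot: [-179.8, -35.1, 13.7]
contact_force: [0.0, -0.8, 0.1]
gripper_width: 0.0876
```

```bash
python3 g.py | tail -4
```

```text
joints [ 14.    6.6 -48.1 -16.4  -0.2 106.1] bed xyz mm [-1.1 -0.2 23.1] tcp [ 0.5288 -0.0574  0.0933]
turn left [-0.23  0.09 -0.21]
92 [-37.6  -8.9  57.1]
22 [ 1.4  0.6 -0.3]
```

>>> step_arm --increments '[{"tx": 0.4,"ty": 0.2,"tz": 0,"ax": -0.4,"ay": 1.6,"az": 0,"claw": 1},{"tx": 0.4,"ty": 0.2,"tz": 0,"ax": -0.4,"ay": 1.6,"az": 0,"claw": 1},{"tx": 0.4,"ty": 0.2,"tz": 0,"ax": -0.4,"ay": 1.6,"az": 0,"claw": 1},{"tx": 0,"ty": 0,"tz": 0,"ax": 0,"ay": 0,"az": 0,"claw": 1},{"tx": 0,"ty": 0,"tz": 0,"ax": 0,"ay": 0,"az": 0,"claw": 1}]'

```text
time_s: 7.65
tcp_pos: [0.5303, -0.059, 0.0924]
eef_rot: [-179.5, -30.2, 13.7]
contact_force: [-0.1, 0.4, 0.6]
gripper_width: 0.0877
```

```bash
python3 g.py | tail -4
```

```text
joints [ 14.7   6.9 -51.1  -0.1  -1.8  89.2] bed xyz mm [-0.7 -2.2 21.8] tcp [ 0.5303 -0.059   0.0924]
turn left [ 0.69 -4.76 -0.35]
92 [-39.1  -7.2  57.9]
22 [-0.1  2.2  0.6]
```

>>> step_arm --increments '[{"tx": 0,"ty": 1,"tz": 0.3,"ax": 0.3,"ay": 0,"az": -0.2,"claw": 1},{"tx": 0,"ty": 1,"tz": 0.3,"ax": 0.3,"ay": 0,"az": -0.1,"claw": 1},{"tx": 0,"ty": 0,"tz": 0,"ax": 0,"ay": 0,"az": 0,"claw": 1},{"tx": 0,"ty": 0,"tz": 0,"ax": 0,"ay": 0,"az": 0,"claw": 1}]'

```text
time_s: 8.05
tcp_pos: [0.5303, -0.057, 0.093]
eef_rot: [-178.8, -30.3, 13.0]
contact_force: [-0.5, -0.0, -0.4]
gripper_width: 0.0875
```

```bash
python3 g.py | tail -4
```

```text
joints [ 14.5   6.8 -48.5  -6.3  -4.3  95. ] bed xyz mm [ 0.  -0.3 21.9] tcp [ 0.5303 -0.057   0.093 ]
turn left [ 0.09 -4.78 -0.06]
92 [-39.1  -9.2  57.4]
22 [-0.1  0.3  0. ]
```

Now it is centred, with the tilt differing from the seat only about the jaw axis, which is harmless. Gripping.

>>> step_arm --increments '[{"tx": 0,"ty": 0,"tz": 0,"ax": 0,"ay": 0,"az": 0,"claw": -1},{"tx": 0,"ty": 0,"tz": 0,"ax": 0,"ay": 0,"az": 0,"claw": -1},{"tx": 0,"ty": 0,"tz": 0,"ax": 0,"ay": 0,"az": 0,"claw": -1},{"tx": 0,"ty": 0,"tz": 0,"ax": 0,"ay": 0,"az": 0,"claw": -1},{"tx": 0,"ty": 0,"tz": 0,"ax": 0,"ay": 0,"az": 0,"claw": -1},{"tx": 0,"ty": 0,"tz": 0,"ax": 0,"ay": 0,"az": 0,"claw": -1},{"tx": 0,"ty": 0,"tz": 0,"ax": 0,"ay": 0,"az": 0,"claw": -1},{"tx": 0,"ty": 0,"tz": 0,"ax": 0,"ay": 0,"az": 0,"claw": -1}]' --newtons 35

```text
time_s: 8.85
tcp_pos: [0.5301, -0.057, 0.0928]
eef_rot: [-178.8, -30.3, 13.0]
contact_force: [-0.8, -1.1, 0.8]
gripper_width: 0.0399
```

```bash
python3 g.py | tail -4
```

```text
joints [ 14.5   6.8 -48.5  -6.3  -4.4  95. ] bed xyz mm [-0.3 -0.2 21.9] tcp [ 0.5301 -0.057   0.0928]
turn left [ 0.1  -4.82 -0.09]
92 [-38.9  -9.2  57.5]
22 [0.1 0.2 0.2]
```

>>> step_arm --increments '[{"tx": -2.6,"ty": -0.6,"tz": 3.8,"ax": 0,"ay": 0,"az": 0,"claw": -1},{"tx": -2.6,"ty": -0.6,"tz": 3.8,"ax": 0,"ay": 0,"az": 0,"claw": -1},{"tx": -5.2,"ty": -1.3,"tz": 7.7,"ax": 0,"ay": 0,"az": 0,"claw": -1},{"tx": -5.2,"ty": -1.3,"tz": 7.7,"ax": 0,"ay": 0,"az": 0,"claw": -1},{"tx": -5.2,"ty": -1.3,"tz": 7.7,"ax": 0,"ay": 0,"az": 0,"claw": -1},{"tx": -5.2,"ty": -1.3,"tz": 7.7,"ax": 0,"ay": 0,"az": 0,"claw": -1},{"tx": -5.2,"ty": -1.3,"tz": 7.7,"ax": 0,"ay": 0,"az": 0,"claw": -1},{"tx": -5.2,"ty": -1.3,"tz": 7.7,"ax": 0,"ay": 0,"az": 0,"claw": -1},{"tx": -5.2,"ty": -1.3,"tz": 7.7,"ax": 0,"ay": 0,"az": 0,"claw": -1}]'

```text
time_s: 9.75
tcp_pos: [0.488, -0.0674, 0.1551]
eef_rot: [-178.8, -30.3, 13.0]
contact_force: [0.4, 0.9, -1.9]
gripper_width: 0.0395
```

```bash
python3 g.py | tail -4; python3 -c "
from h import *
c=cap('scene'); cv2.imwrite('pics/s4.png',cv2.resize(c['image'][180:380,220:420],None,fx=3,fy=3))"
```

```text
joints [ 14.8  -4.6 -50.1  -1.3 -14.2  89.7] bed xyz mm [-0.1 -0.4 97.8] tcp [ 0.488  -0.0674  0.1551]
turn left [ 0.09 -4.81 -0.09]
92 [ 3.2  1.2 -4.7]
22 [ 42.2  10.6 -62. ]
```

View pics/s4.png

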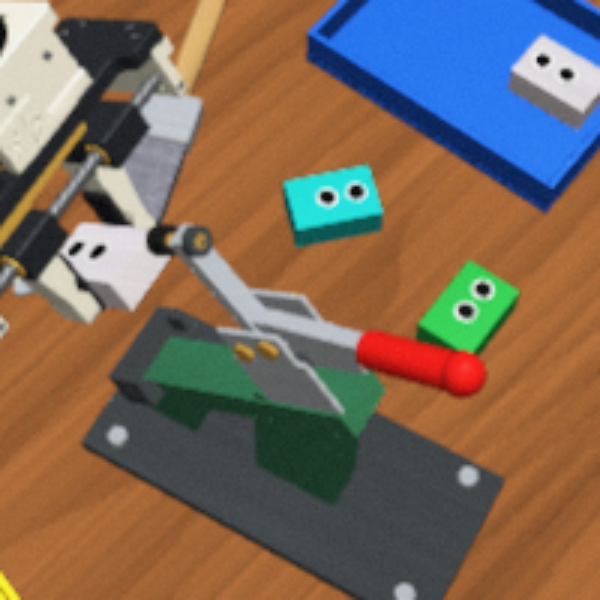

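The scene crop shows the block held between the fingers at (115,265), clear of the seat, with the clamp arm standing open at (230,280) and the handle still open at (465,372). Moving to the tray and levelling.

>>> step_arm --increments '[{"tx": -7,"ty": -1.5,"tz": 10,"ax": 0,"ay": 0,"az": 0,"claw": -1},{"tx": -7,"ty": -1.5,"tz": 10,"ax": 0,"ay": 0,"az": 0,"claw": -1},{"tx": -7,"ty": 10,"tz": 10,"ax": 0,"ay": 0,"az": 0,"claw": -1},{"tx": -2,"ty": 25,"tz": 5,"ax": -1.18,"ay": 4.86,"az": 0,"claw": -1},{"tx": -2,"ty": 32,"tz": 5,"ax": -1.18,"ay": 4.86,"az": 0,"claw": -1},{"tx": -2,"ty": 32,"tz": 5,"ax": -1.18,"ay": 4.86,"az": 0,"claw": -1},{"tx": -2,"ty": 32,"tz": 5,"ax": -1.18,"ay": 4.86,"az": 0,"claw": -1},{"tx": -2,"ty": 32,"tz": 5,"ax": -1.18,"ay": 4.86,"az": 0,"claw": -1},{"tx": -2,"ty": 32,"tz": 0,"ax": -1.18,"ay": 4.86,"az": 0,"claw": -1},{"tx": -2,"ty": 32,"tz": 0,"ax": -1.18,"ay": 4.86,"az": 0,"claw": -1},{"tx": 0,"ty": 32,"tz": 0,"ax": 0,"ay": 0,"az": -3,"claw": -1},{"tx": 0,"ty": 32,"tz": 0,"ax": 0,"ay": 0,"az": -3,"claw": -1}]'

```text
time_s: 11.0
tcp_pos: [0.4539, 0.2225, 0.2087]
eef_rot: [-179.2, 4.8, 7.0]
contact_force: [0.1, -0.1, -0.7]
gripper_width: 0.04
```

>>> step_arm --increments '[{"tx": 0,"ty": 20,"tz": -20,"ax": 0,"ay": 0,"az": -2.9,"claw": -1},{"tx": 0,"ty": 10,"tz": -30,"ax": 0,"ay": 0,"az": 0,"claw": -1},{"tx": 0,"ty": 0,"tz": -30,"ax": 0,"ay": 0,"az": 0,"claw": -1},{"tx": 0,"ty": 0,"tz": -20,"ax": 0,"ay": 0,"az": 0,"claw": -1},{"tx": 0,"ty": 0,"tz": 0,"ax": 0,"ay": 0,"az": 0,"claw": -1}]'

```text
time_s: 11.5
tcp_pos: [0.452, 0.2497, 0.1065]
eef_rot: [-179.3, 5.0, 4.2]
contact_force: [0.0, 0.0, -1.6]
gripper_width: 0.0395
```

```bash
cat > p.py <<'E'
from h import *
from scipy.spatial.transform import Rotation as Ro
s=r.get_state(); p=s['tcp_pos']; R=Ro.from_euler('xyz',s['eef_rot'],degrees=True)
# tool-to-block rotation from the grasp: tool pitched 4.8 deg about block y, jaw y = -block y
B0=Ro.from_euler('ZY',[13.6,-35],degrees=True); T0=Ro.from_euler('xyz',[-178.8,-30.3,13.0],degrees=True)
B=R*T0.inv()*B0; G=Ro.from_euler('z',4.7,degrees=True)
print('tcp',p.round(4),'rot',s['eef_rot'].round(1),'block z',B.as_matrix()[:,2].round(3),'turn left',np.degrees((G*B.inv()).as_rotvec()).round(2),'move left',((np.array([.450,.2796,.0274])-p)*1000).round(1), s['gripper_width'], s['joints'].round(1))
E
python3 p.py; python3 -c "
from h import *
c=cap('scene'); cv2.imwrite('pics/s5.png',cv2.resize(c['image'][80:280,260:460],None,fx=3,fy=3))"
```

```text
tcp [0.452  0.2497 0.1065] rot [-179.3    5.     4.2] block z [0.005 0.004 1.   ] turn left [ 0.21 -0.27 -0.02] move left [ -2.   29.9 -79.1] 0.03945089852974381 [ 47.7  16.  -24.4  -4.9 -52.9  49.5]
```

View pics/s5.png

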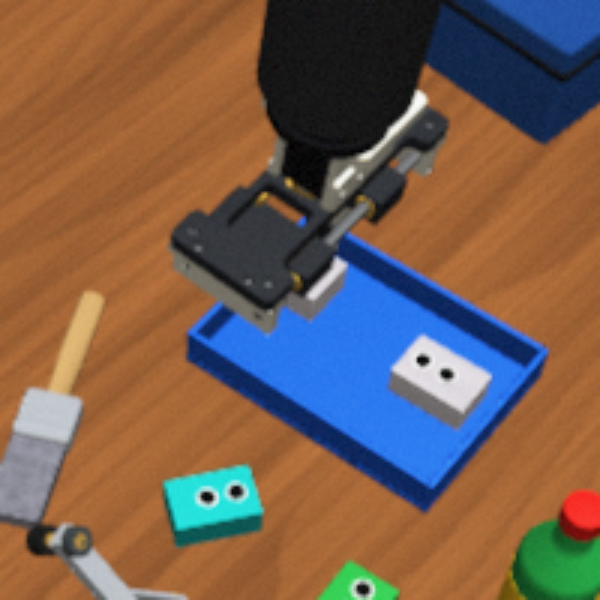

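The scene crop shows the block level in the fingers at (320,285), above the free half of the tray. The finished block at (440,375) is well clear.

>>> step_arm --increments '[{"tx": -1,"ty": 15,"tz": 0,"ax": 0.2,"ay": -0.3,"az": 0,"claw": -1},{"tx": -1,"ty": 15,"tz": 0,"ax": 0,"ay": 0,"az": 0,"claw": -1},{"tx": 0,"ty": 0,"tz": -20,"ax": 0,"ay": 0,"az": 0,"claw": -1},{"tx": 0,"ty": 0,"tz": -20,"ax": 0,"ay": 0,"az": 0,"claw": -1},{"tx": 0,"ty": 0,"tz": -18,"ax": 0,"ay": 0,"az": 0,"claw": -1},{"tx": 0,"ty": 0,"tz": -10,"ax": 0,"ay": 0,"az": 0,"claw": -1},{"tx": 0,"ty": 0,"tz": -5,"ax": 0,"ay": 0,"az": 0,"claw": -1},{"tx": 0,"ty": 0,"tz": 0,"ax": 0,"ay": 0,"az": 0,"claw": -1},{"tx": 0,"ty": 0,"tz": 0,"ax": 0,"ay": 0,"az": 0,"claw": -1}]'

```text
time_s: 12.45
tcp_pos: [0.452, 0.2814, 0.0371]
eef_rot: [-178.9, 4.4, 4.3]
contact_force: [0.5, 0.4, -1.4]
gripper_width: 0.0396
```

```bash
python3 p.py
```

```text
tcp [0.452  0.2814 0.0371] rot [-178.9    4.4    4.3] block z [-0.006 -0.004  1.   ] turn left [-0.25  0.33 -0.06] move left [-2.  -1.8 -9.7] 0.03958283947971067 [ 50.1  22.2 -26.4  -5.6 -43.7  48.2]
```

>>> step_arm --increments '[{"tx": 0,"ty": 0,"tz": -3,"ax": -0.1,"ay": 0.2,"az": 0,"claw": -1},{"tx": 0,"ty": 0,"tz": -2,"ax": 0,"ay": 0,"az": 0,"claw": -1},{"tx": 0,"ty": 0,"tz": -1,"ax": 0,"ay": 0,"az": 0,"claw": -1},{"tx": 0,"ty": 0,"tz": -1,"ax": 0,"ay": 0,"az": 0,"claw": -1},{"tx": 0,"ty": 0,"tz": 0,"ax": 0,"ay": 0,"az": 0,"claw": -1}]'

```text
time_s: 12.95
tcp_pos: [0.4515, 0.2807, 0.0292]
eef_rot: [-179.1, 4.6, 4.2]
contact_force: [0.3, 0.6, -1.1]
gripper_width: 0.0397
```

>>> step_arm --increments '[{"tx": 0,"ty": 0,"tz": -0.7,"ax": 0,"ay": 0,"az": 0,"claw": -1},{"tx": 0,"ty": 0,"tz": -0.7,"ax": 0,"ay": 0,"az": 0,"claw": -1},{"tx": 0,"ty": 0,"tz": 0,"ax": 0,"ay": 0,"az": 0,"claw": -1}]'

```text
time_s: 13.25
tcp_pos: [0.4515, 0.2807, 0.0278]
eef_rot: [-179.1, 4.6, 4.2]
contact_force: [-0.5, 0.2, -1.2]
gripper_width: 0.0399
```

>>> step_arm --increments '[{"tx": 0,"ty": 0,"tz": -0.4,"ax": 0,"ay": 0,"az": 0,"claw": -1},{"tx": 0,"ty": 0,"tz": 0,"ax": 0,"ay": 0,"az": 0,"claw": -1}]'

```text
time_s: 13.45
tcp_pos: [0.4515, 0.2808, 0.0275]
eef_rot: [-179.1, 4.6, 4.2]
contact_force: [-0.8, 0.7, -1.0]
gripper_width: 0.04
```

>>> step_arm --increments '[{"tx": 0,"ty": 0,"tz": -0.4,"ax": 0,"ay": 0,"az": 0,"claw": -1},{"tx": 0,"ty": 0,"tz": 0,"ax": 0,"ay": 0,"az": 0,"claw": -1}]'

```text
time_s: 13.65
tcp_pos: [0.4515, 0.2808, 0.0271]
eef_rot: [-179.1, 4.6, 4.2]
contact_force: [-0.1, -0.6, -2.4]
gripper_width: 0.0399
```

>>> step_arm --increments '[{"tx": 0,"ty": 0,"tz": -0.4,"ax": 0,"ay": 0,"az": 0,"claw": -1},{"tx": 0,"ty": 0,"tz": 0,"ax": 0,"ay": 0,"az": 0,"claw": -1}]'

```text
time_s: 13.85
tcp_pos: [0.4516, 0.2808, 0.027]
eef_rot: [-179.1, 4.6, 4.2]
contact_force: [-1.0, -0.1, 2.6]
gripper_width: 0.0399
```

Contact with the floor is felt (force from −2 to +2.6 N at TCP z = 27.0 mm). Releasing part-way and lifting straight off.

>>> step_arm --increments '[{"tx": 0,"ty": 0,"tz": 0,"ax": 0,"ay": 0,"az": 0,"claw": 0},{"tx": 0,"ty": 0,"tz": 0,"ax": 0,"ay": 0,"az": 0,"claw": 0.3},{"tx": 0,"ty": 0,"tz": 0,"ax": 0,"ay": 0,"az": 0,"claw": 0.3},{"tx": 0,"ty": 0,"tz": 0,"ax": 0,"ay": 0,"az": 0,"claw": 0.3},{"tx": 0,"ty": 0,"tz": 5,"ax": 0,"ay": 0,"az": 0,"claw": 0.3},{"tx": 0,"ty": 0,"tz": 15,"ax": 0,"ay": 0,"az": 0,"claw": 0.3},{"tx": 0,"ty": 0,"tz": 25,"ax": 0,"ay": 0,"az": 0,"claw": 0.3},{"tx": 0,"ty": 0,"tz": 35,"ax": 0,"ay": 0,"az": 0,"claw": 0.3},{"tx": 0,"ty": 0,"tz": 40,"ax": 0,"ay": 0,"az": 0,"claw": 0.3},{"tx": -10,"ty": 30,"tz": 30,"ax": 0,"ay": 0,"az": 0,"claw": 0.3},{"tx": -10,"ty": 35,"tz": 25,"ax": 0,"ay": 0,"az": 0,"claw": 0.3},{"tx": -10,"ty": 35,"tz": 10,"ax": 0,"ay": 0,"az": 0,"claw": 0.3}]'

```text
time_s: 15.05
tcp_pos: [0.4221, 0.3824, 0.2157]
eef_rot: [-178.8, 4.4, 4.2]
contact_force: [0.6, 0.9, -0.5]
gripper_width: 0.0573
```

>>> step_arm --increments '[{"tx": -15,"ty": 35,"tz": 10,"ax": 0,"ay": 0,"az": 0,"claw": 0.3},{"tx": -15,"ty": 35,"tz": 10,"ax": 0,"ay": 0,"az": 0,"claw": 0.3},{"tx": -15,"ty": 35,"tz": 0,"ax": 0,"ay": 0,"az": 0,"claw": 0.3},{"tx": 0,"ty": 0,"tz": 0,"ax": 0,"ay": 0,"az": 0,"claw": 0.3},{"tx": 0,"ty": 0,"tz": 0,"ax": 0,"ay": 0,"az": 0,"claw": 0.3}]'

```text
time_s: 15.55
tcp_pos: [0.3758, 0.4862, 0.2316]
eef_rot: [-179.1, 4.6, 4.3]
contact_force: [-1.3, -0.7, -0.8]
gripper_width: 0.057
```

Run:
```python
from h import *
s=r.get_state(); print(s['tcp_pos'],s['qd'].round(1),s['gripper_width'])
O=np.array([.5425,-.0538,.075])
import io,contextlib
with contextlib.redirect_stdout(io.StringIO()): from m2 import Rb
for n in('scene','top'):
    c=cap(n); cv2.imwrite(f'pics/{n}6.png',c['image']); X=cloud(c); h,sa,v=[cv2.cvtColor(c['image'],cv2.COLOR_BGR2HSV)[...,i].astype(int) for i in range(3)]
    w=(sa<60)&(v>100)&(c['depth']>0)&(X[...,2]>.022)&(X[...,2]<.04)
    dl=X[...,:2]-[.4998,.2837]; a=np.radians(4.7); tx=dl@[np.cos(a),np.sin(a)]; ty=dl@[-np.sin(a),np.cos(a)]
    for nm,k in(('work',w&(tx>-95)&(tx<0)&(abs(ty)<68)),('fin',w&(tx>5)&(tx<95)&(abs(ty)<68))):
        P=X[k]; 
        if len(P)<20: print(n,nm,len(P)); continue
        A=np.c_[P[:,:2]-P[:,:2].mean(0),np.ones(len(P))]; f=np.linalg.lstsq(A,P[:,2],rcond=None)[0]
        print(n,nm,len(P),'tray xy',tx[k].mean().round(3),ty[k].mean().round(3),'ext',np.ptp(tx[k]).round(3),np.ptp(ty[k]).round(3),'top z',P[:,2].mean().round(4),'slope',f[:2].round(3))
    rd=((h<8)|(h>172))&(sa>150)&(c['depth']>0)&(np.linalg.norm(X[...,:2]-[.68,-.02],axis=-1)<.15); q=(X[rd]-O)@Rb*1000; d=q.mean(0)-[115,0,53]; print('handle',np.arctan2(d[0],d[2]).round(2))
```

```text
[0.37582807 0.4862477  0.23157662] [-1.5 -0.6 -1.   0.1  0.1  0.3] 0.0570114479369453
scene work 458 tray xy -0.045 -0.011 ext 0.151 0.22 top z 0.028 slope [0.004 0.025]
scene fin 0
handle 1.75
top work 1682 tray xy -0.181 -0.506 ext 0.35 0.954 top z 0.0349 slope [-0.003 -0.01 ]
top fin 0
handle 1.67
```

View pics/scene6.png

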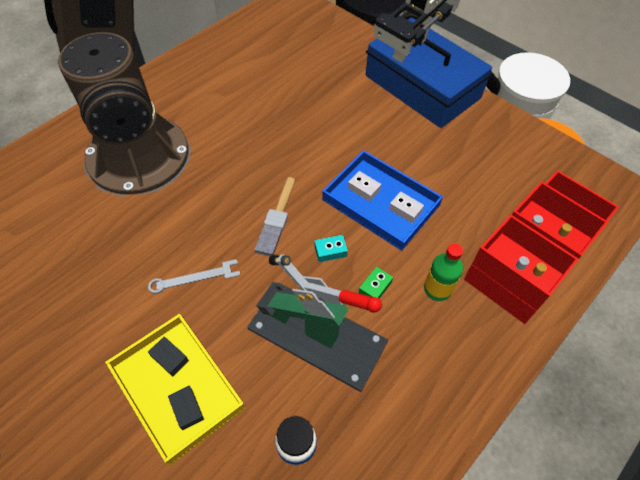

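The scene view shows the block lying at (364,184) with its holes up, beside the finished block at (407,206). The clamp is open and everything else is in place. My size check mixed mm and m, so I'll rerun it before handing in.

Run:
```python
from h import *
for n in('scene','top'):
    c=cap(n); X=cloud(c); H=cv2.cvtColor(c['image'],cv2.COLOR_BGR2HSV).astype(int)
    w=(H[...,1]<60)&(H[...,2]>100)&(c['depth']>0)&(X[...,2]>.022)&(X[...,2]<.04)
    dl=X[...,:2]-[.4998,.2837]; a=np.radians(4.7); tx=dl@[np.cos(a),np.sin(a)]; ty=dl@[-np.sin(a),np.cos(a)]
    for nm,k in(('work',w&(tx>-.095)&(tx<0)&(abs(ty)<.065)),('fin',w&(tx>.005)&(tx<.095)&(abs(ty)<.065))):
        P=X[k]; f=np.linalg.lstsq(np.c_[P[:,:2]-P[:,:2].mean(0),np.ones(len(P))],P[:,2],rcond=None)[0]
        print(n,nm,len(P),'tray xy',tx[k].mean().round(3),ty[k].mean().round(3),'ext',np.ptp(tx[k]).round(3),np.ptp(ty[k]).round(3),'top z',np.median(P[:,2]).round(4),'slope',f[:2].round(3))
```

```text
scene work 427 tray xy -0.046 -0.001 ext 0.062 0.043 top z 0.0284 slope [-0.002  0.026]
scene fin 455 tray xy 0.057 0.008 ext 0.061 0.044 top z 0.0287 slope [-0.008  0.034]
top work 606 tray xy -0.048 0.001 ext 0.059 0.04 top z 0.0298 slope [-0.    -0.006]
top fin 598 tray xy 0.055 0.011 ext 0.06 0.04 top z 0.0297 slope [ 0.004 -0.007]
```

```bash
python3 -c "
from plant import r
print(r.close_job())"
```

```text
the job is handed in; nothing more can be done
None
```

I threw the clamp fully open, drew the block out square to its seat, and laid it flat in the free half of the blue tray with the drilled face up. I then let go, backed the gripper away and handed the job in at about 16 s. The simulator gave no verdict.

**Last checks before handing in:**
- **Block:** it lies about 47 mm to −x of the tray's centre and on its centre line. Its top is 28–30 mm above the table, the same as the finished block. Its fitted slope is 0.03 or less, also the same as the finished block.
- **Clamp:** the handle reads 1.75 rad in the scene view and 1.67 rad in the top view. The views differ slightly, but both are well past 1.45.
- **Other things:** the finished block looks unmoved. The other objects looked undisturbed in the last picture, which is a visual check only.

**What went less smoothly:**
- **Wrist limit:** the wrist came close to a joint limit (−0.2° against −0.11°) at the seat, so I gripped with about 5° less tilt. I allowed for that when laying the block down.
- **Check script:** my first final check mixed mm and m, so I fixed it and ran it again. The figures above are from the corrected run.

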